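# Flip the restock tally on the empty findings bin

### The arm

A 6-joint arm with a two-finger parallel gripper is mounted at the origin on the work surface. World frame = base frame: x ahead of the robot, y to its left, z up, the work surface at z = 0. Lengths are in mm, angles in rad, forces in N, time in s.
With the tool pointing down it reaches from about 225 to 725 mm from the base axis. Payload 3.1 kg.
Tool frame: the origin (TCP) lies on the centre line of the jaws, within the pads' length; the fingertips stand manip.finger_overhang ahead of it and the grasp point (between the pads) lies 5 mm behind it (manip.finger_overhang is the distance from the TCP to the fingertips, in mm); y points along the fingers, z is the direction in which the jaws open and shut, and the axes are right-handed (so a half turn about y gives the same grasp; the last joint's range is limited). The gripper opens to 85 mm and grips with 20 to 120 N. Pads are 22 mm wide; open, the fingers measure 114 mm over their backs; the gripper's body (76 mm by 85 mm) begins 54 mm behind the grasp point. The pads swing forward as they close: fully open they stand 13 mm farther back than shut.
Start: joints at [-1.344, 0.048, 0.099, 1.622, 0, 1.443], TCP at [182.371, -492.299, 245.312] pointing down, gripper open.
Joint ranges: [-2.91, 2.91], [-0.99, 1.94], [-1.21, 1.42], [-2.12, 2.29], [-1.49, 1.47], [-3.14, 3.14]. Speed limits (rad/s): [2.79, 2.79, 3.14, 3.14, 3.14, 3.14].

### API

Orientations are given as a unit quaternion [w, x, y, z].
In Python, from cell import manip gives the robot as it stands.
- The arm moves only by the shell command python3 -m crank 'ROWS' [FORCE]. ROWS is JSON, a list of rows, each a list of 5 numbers: the shift along the world's x, y, z in cm, then the turn about the world's z in degrees, then the closure, from 0 (fully open) to 1 (shut). In form: [[dx, dy, dz, yaw, claw], ...]. A call has 1 to 10 rows; each row is the pose to reach, as a shift and turn from the pose commanded when the call began; what a row does not reach only later rows make up. A row lasts 1/8 s, in which the tool goes at most 62.5 mm and 10.7 degrees, less where a joint would pass 70% of its speed; a pose out of reach is approached as far as the arm can. A call with a gripper value outside its range is refused whole. The fingers move at their own pace and stop on an object; FORCE is the grip in N (left out, the last holds). Time passes only in rows, so rows that repeat a pose let the fingers close. It gives the time, the measured TCP pose, the force and the opening at its end, in the units of the state.
- manip.sense(): the state, without advancing time (a new reading comes with each control period).
- manip.read_camera(name): name is "side" or "top"; returns the picture (480x640x3 uint8, red, green, blue); there is no depth.
- manip.camera_params(name): a dict with "mtx" (3x3 intrinsics, pixels), "dist_coeffs" ([k1, k2, p1, p2, k3] as OpenCV has them; the pictures are not rectified), "rvec" (rotation vector, rad) and "tvec" (3), from world to camera coordinates, as OpenCV has them. Camera axes: x right, y down, z forward; pixel columns grow to the right and rows downward; lengths in mm; the calibration is good to about 2 mm. A picture is of the moment at which its call begins. camera_params takes no time and is no camera call.
- manip.close_job(): hands the job in, once; it reports no verdict.
The state is a dict: "clock": time; "joint_pos": joint angles; "qvel": joint speeds; "effort": joint torques, N m; "position": TCP position; "tcp_rot": TCP orientation; "contact_force": force on the tool from outside, world axes, zero at the start; "moment": the same for the moment, N m; "finger_gap": finger opening in mm.
Only numpy, scipy, OpenCV 4.12 (cv2) and the standard library are available. Lean on these libraries where they do the work, as an engineer would, in place of code of your own. Each camera call takes 0.05 s, during which the arm holds its last target. There are 200 camera calls.

### The job

One of the three white findings bins on the jeweller's bench has run out. With a fingertip, and without gripping it, gently swing the round brass tally on its front rim up and right over its pivot, until it lies flat over the bin's mouth with its crossed face showing, so that it gets restocked. Leave the tallies of the two stocked bins as they are, and do not lift, tip or shove the bins or the other things on the bench.

Things in the scene. Friction and masses are not known exactly. Their poses are not given: they have to be found in the camera images.
- bin_empty: the empty bin: a loose white sheet-steel box open at the top, 130 mm deep (its x) x 110 mm wide (its y) x 55 mm high, walls 3 mm, about 0.42 kg. Origin: centre of its underside. Its -x is its front, roughly towards the robot (yaw up to 0.3 rad either way). An aluminium clevis, 22 mm wide, up to 68 mm above the bench, in the middle of its front rim carries the tally
- tally_empty (a joint): angle in rad of the brass tally of the empty bin: 0 = lying level, sticking out in front of the bin; grows as its free end is swung up and over towards the bin; pi/2 = standing straight up; pi (end stop) = lying level over the bin's mouth. Starts at 0 to 0.25. Stiff pivot (about 0.035 N m; some 1.2 N at the disc lifts it): it stays at any angle where it is left
- tally_empty_pivot (a point): middle of that tally's pivot pin, 63 mm above the bench, 63.5 mm in front of the bin's centre; axes as the bin's: the pin lies along y, +x points from the pivot over the bin. The tally is a bat-shaped brass plate 3 mm thick: a 50 mm disc centred 50 mm from the pivot on a stem 12 mm wide; its free end is 75 mm from the pivot
- tally_empty_disc (a point): centre of that tally's disc (half-way through its 3 mm thickness); moves with the tally. At joint 0 the disc juts out in front of the bin, its underside 61 mm above the bench with open air below. One face has a raised ring and boss (up at 0), the other a dark steel diagonal cross, 1.5 mm raised (up at pi)
- bin_rings: a stocked bin of the same shape and size, loose, about 0.7 kg, filled to about 27 mm with large steel jump rings; origin and axes as for the empty bin; its tally sticks out in front
- tally_rings (a joint): angle in rad of the brass tally of the bin of jump rings: 0 = lying level, sticking out in front of the bin; grows as its free end is swung up and over towards the bin; pi/2 = standing straight up; pi (end stop) = lying level over the bin's mouth; starts at 0 to 0.25 and is to be left alone
- bin_beads: a stocked bin of the same shape and size, loose, about 0.7 kg, filled to about 30 mm with steel beads; origin and axes as for the empty bin; its tally sticks out in front
- tally_beads (a joint): angle in rad of the brass tally of the bin of beads: 0 = lying level, sticking out in front of the bin; grows as its free end is swung up and over towards the bin; pi/2 = standing straight up; pi (end stop) = lying level over the bin's mouth; starts at 0 to 0.25 and is to be left alone
- jar: bystander: a loose glass jar with a steel lid, 60 mm across, 85 mm high; origin: centre of its underside
- loupe: bystander: a loose black folding stand magnifier, 40 x 40 x 45 mm; origin: centre of its underside
- ring_clamp: bystander: a loose wooden ring clamp lying on the bench, about 145 mm long (its x) x 28 mm x 22 mm high; origin: underside below its brass ferrule
Not all that is in view belongs to the job. What is shaped like the bin_empty but green, orange or purple is not meant.

How it is judged (in metres and radians):
At the end, for the whole second after the job is handed in: the empty bin's tally lies flat over the bin (at least 3.0 of its 3.14 rad, i.e. within 8 degrees of its stop), the stocked bins' tallies still stick out in front (below 0.4 rad), every bin and bystander is within 20 mm of where it stood, and the empty bin stands level and at rest (value of joint tally_empty above 3 rad and value of joint each of tally_rings, tally_beads below 0.4 rad and height (world z) of bin_empty below 0.004 m and angle between bin_empty's own z axis and vertical below 0.05 rad and linear speed of bin_empty below 0.02 m/s and distance of each of bin_empty, bin_rings, bin_beads, jar, loupe, ring_clamp from where it was at the start of the episode below 0.02 m); the robot touches nothing.
It fails at once if a bin is lifted by more than 8 mm, tipped by more than 0.12 rad or shoved by more than 20 mm (height (world z) of any of bin_empty, bin_rings, bin_beads above 0.008 m or angle between any of bin_empty, bin_rings, bin_beads's own z axis and vertical above 0.12 rad or distance of any of bin_empty, bin_rings, bin_beads from where it was at the start of the episode above 0.02 m).
It fails at once if a bystander is lifted, tipped or pushed (distance of any of jar, loupe, ring_clamp from where it was at the start of the episode above 0.02 m or height (world z) of any of jar, loupe, ring_clamp above 0.01 m).
It fails at once if the tally of a stocked bin is swung up beyond 0.4 rad (value of joint any of tally_rings, tally_beads above 0.4 rad).
It fails at once if the empty bin or its tally is pressed or gripped with more than 30 N (contact force between the fingers and bin_empty above 30 N).
It fails at once if the tally is slammed: swings faster than 12 rad/s (velocity of joint tally_empty above 12 rad/s).
It also fails if it takes over 42 s, if anything falls off the work surface, if the arm or the gripper's body presses on something with over 40 N, if the wrist force passes 120 N, or if a joint passes its speed limit or range.

## Working session

There is one attempt and no reset: what is moved stays moved. The work goes in short steps, Python scripts to look and compute and a shell command to move; the robot and the scene stay as the last step left them, time stands still between calls to the robot, and variables do not carry over. Pictures are saved under pics/ and viewed, about 8 in all and at most 12, crops included, and the job is handed in when it is done.

```bash
mkdir -p pics
python3 - <<'E'
from cell import manip
import cv2
for n in("top","side"):
    cv2.imwrite(f"pics/{n}0.png",manip.read_camera(n)[:,:,::-1])
    print(n,manip.camera_params(n))
print(manip.sense(),manip.finger_overhang)
E
```

```text
top {'mtx': array([[447.9118659 ,   0.        , 320.13329418],
       [  0.        , 447.9118659 , 236.97284637],
       [  0.        ,   0.        ,   1.        ]]), 'dist_coeffs': array([-0.02193692,  0.        ,  0.        ,  0.        ,  0.        ]), 'rvec': array([ 2.15186101, -2.11787259,  0.21819495]), 'tvec': array([-29.38175378, 457.80616981, 975.71283279])}
side {'mtx': array([[482.11529486,   0.        , 319.02148899],
       [  0.        , 482.11529486, 235.2867073 ],
       [  0.        ,   0.        ,   1.        ]]), 'dist_coeffs': array([-0.13001688,  0.        ,  0.        ,  0.        ,  0.        ]), 'rvec': array([ 0.90925312, -2.54981238,  0.98819831]), 'tvec': array([332.05430119, 265.84112661, 895.45007496])}
{'clock': 0.1, 'joint_pos': array([-1.34380770e+00,  4.86381849e-02,  9.77288998e-02,  1.62197911e+00,
       -1.83034058e-06,  1.44299953e+00]), 'qvel': array([ 2.13516362e-04,  1.04365476e-03,  2.56424435e-03,  3.46988792e-04,
        7.56074134e-05, -1.62656621e-03]), 'effort': array([ 3.57994468e-03, -3.39850760e+01,  3.20936322e+01,  1.58181618e-02,
       -1.18647094e-04,  3.34792119e-06]), 'position': array([ 182.2499643 , -491.7941588 ,  244.24135514]), 'tcp_rot': array([ 0.12474137, -0.124816  ,  0.69674858, -0.69527115]), 'contact_force': array([0.48793081, 0.50374688, 0.19866713]), 'moment': array([-0.02735965, -0.0257834 , -0.02849201]), 'finger_gap': 85.1818316373094} 14.0
```

View pics/top0.png

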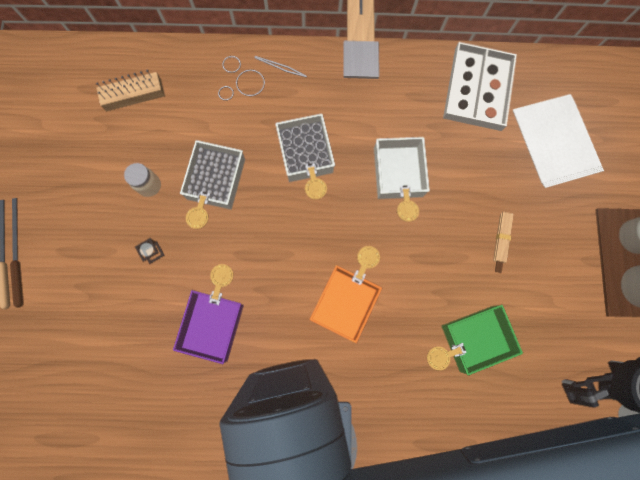

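View pics/side0.png

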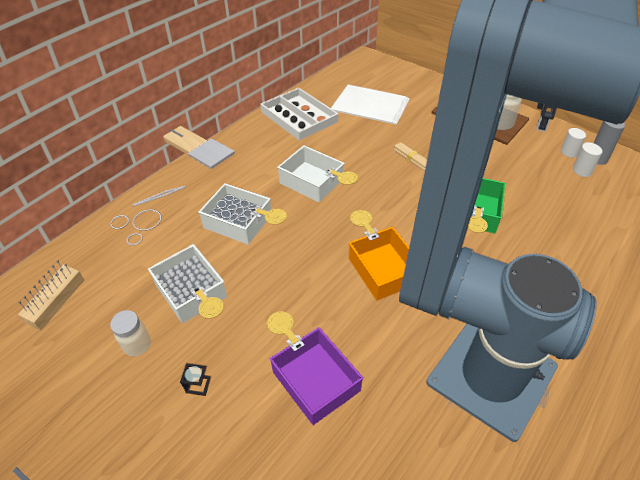

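Top view: the three white bins are beads (212,175), rings (306,147) and an empty one (402,168). The last has a bare floor, so it should be the target. The coloured bins don't count. Next I'll confirm it in a crop and measure.

```bash
cat > h.py <<'E'
import cv2,numpy as np
from cell import manip
def cam(n):
    p=manip.camera_params(n);R=cv2.Rodrigues(p['rvec'])[0];return p,R,-R.T@np.ravel(p['tvec'])
def ray(n,uv):
    p,R,C=cam(n);q=cv2.undistortPoints(np.float64([[uv]]),p['mtx'],p['dist_coeffs'])[0,0]
    d=R.T@np.array([q[0],q[1],1]);return C,d/np.linalg.norm(d)
def onz(n,uv,z):
    C,d=ray(n,uv);return C+d*(z-C[2])/d[2]
def tri(a,b):
    A=np.zeros((3,3));B=np.zeros(3)
    for n,uv in(("top",a),("side",b)):
        C,d=ray(n,uv);P=np.eye(3)-np.outer(d,d);A+=P;B+=P@C
    X=np.linalg.solve(A,B)
    return X,[np.linalg.norm((np.eye(3)-np.outer(d,d))@(X-C)) for C,d in(ray("top",a),ray("side",b))]
def proj(n,X):
    p=manip.camera_params(n);return cv2.projectPoints(np.float64([X]),p['rvec'],p['tvec'],p['mtx'],p['dist_coeffs'])[0].reshape(-1,2)
E
python3 - <<'E'
from h import *
t=cv2.imread("pics/top0.png");s=cv2.imread("pics/side0.png")
def brass(im,box):
    x0,y0,x1,y1=box;h=cv2.cvtColor(im[y0:y1,x0:x1],cv2.COLOR_BGR2HSV)
    m=cv2.inRange(h,(18,110,150),(30,255,255))
    n,l,st,c=cv2.connectedComponentsWithStats(m);k=1+np.argmax(st[1:,4]);mm=(l==k).astype(np.uint8)
    o=cv2.morphologyEx(mm,cv2.MORPH_OPEN,np.ones((9,9)));q=cv2.fitEllipse(max(cv2.findContours(o,0,1)[0],key=len))
    return np.array(q[0])+[x0,y0],q[1],st[k]
a=brass(t,(380,180,440,230));b=brass(s,(320,155,370,195));print(a,b)
print(tri(a[0],b[0]))
# white rim of bin, top
h=cv2.cvtColor(t[125:215,365:440],cv2.COLOR_BGR2HSV);m=cv2.inRange(h,(0,0,130),(180,60,255))
c=max(cv2.findContours(m,0,2)[0],key=cv2.contourArea);print(cv2.approxPolyDP(c,4,True).reshape(-1,2)+[365,125],cv2.minAreaRect(c))
A=cv2.resize(t[120:240,340:460],(480,480),interpolation=2);B=cv2.resize(s[135:215,265:375][:,:],(660,480),interpolation=2)[:, :320*2]
cv2.imwrite("pics/c1.png",np.hstack([A,B])[:, :800] if 0 else cv2.resize(np.hstack([A,B]),None,fx=.7,fy=.7))
E
```

```text
(array([407.48639488, 210.2305851 ]), (18.858238220214844, 20.344890594482422), array([ 18,   9,  21,  32, 389], dtype=int32)) (array([347.06448936, 177.49717331]), (12.146825790405273, 18.282785415649414), array([ 10,  15,  29,  15, 256], dtype=int32))
(array([ 519.18170403, -217.72239341,   65.60151999]), [np.float64(0.42194281757287844), np.float64(0.42194281757292984)])
[[423 137]
 [376 140]
 [378 197]
 [402 197]
 [403 188]
 [410 196]
 [429 190]] ((35.959022521972656, 41.54917907714844), (60.84001922607422, 51.78644561767578), 84.80557250976562)
```

View pics/c1.png

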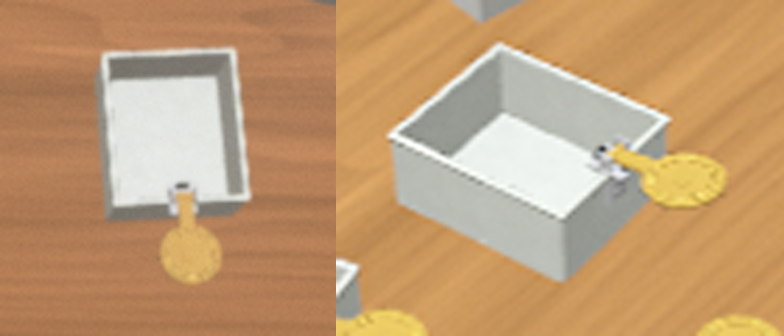

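Run:
```python
from h import *
from scipy.spatial.transform import Rotation as R
f=lambda u,v:(340+u/2.8,120+v/2.8)
C=[onz("top",f(*p),55) for p in((103,56),(236,49),(249,198),(107,207))]
print(np.round(C,1)); c=np.mean(C,0)
ax=(C[0]+C[1]-C[2]-C[3])[:2];print(c,'yaw',np.arctan2(ax[1],ax[0]))
for a,b in((0,1),(1,2),(2,3),(3,0)):print(np.linalg.norm(C[a]-C[b]))
d=np.array([519.2,-217.7]);print('yaw2',np.arctan2(*(c[:2]-d)[::-1]),np.linalg.norm(c[:2]-d))
print('clevis',onz("top",f(183,188),66))
q=manip.sense()['tcp_rot'];print(R.from_quat(q[[1,2,3,0]]).as_matrix().round(3))
for n,u,z in(("orange disc",(368,257),60),("rings disc",(316,188),64),("clamp",(504,240),15),("green disc",(438,358),60),("orange bin",(346,305),55)):print(n,onz("top",u,z).round())
```

```text
[[ 689.8 -151.6   55. ]
 [ 698.8 -264.2   55. ]
 [ 568.7 -271.    55. ]
 [ 558.6 -153.6   55. ]]
[ 628.98641894 -210.12000557   55.        ] yaw 0.03370475406515166
112.90945436135333
130.26622869684618
117.84752750581309
131.17142095318349
yaw2 0.06893370192031238 110.04778098403075
clevis [ 572.73979764 -214.17601409   66.        ]
[[-0.938 -0.     0.347]
 [-0.347  0.002 -0.938]
 [-0.    -1.    -0.002]]
orange disc [ 412. -129.   60.]
rings disc [567. -11.  64.]
clamp [ 464. -457.   15.]
green disc [ 196. -278.   60.]
orange bin [306. -81.  55.]
```

```bash
python3 -m crank '[[4,4,0,-3,0.5],[8,8,0,-6,1],[12,12,0,-9,1],[16,16,0,-12,1],[20,20,0,-15,1],[23,24,-2,-17,1],[25.8,27.2,-4,-17,1],[25.8,27.2,-4,-17,1]]'
python3 - <<'E'
from h import *
im={}
for n in("top","side"):
    i=manip.read_camera(n)[:,:,::-1];cv2.imwrite(f"pics/{n}1.png",i)
    u,v=proj(n,manip.sense()['position'])[0].astype(int);print(n,u,v)
    x=min(max(u-55,0),510);y=min(max(v-80,0),340)
    im[n]=cv2.resize(i[y:y+130,x:x+100],(400,520),interpolation=2)
cv2.imwrite("pics/c2.png",np.hstack(list(im.values())))
E
```

```text
clock: 1.1
position: [440.4, -217.2, 202.6]
tcp_rot: [0.021, -0.024, 0.708, -0.705]
contact_force: [-0.3, 0.5, -0.1]
finger_gap: 0.3
top 424 232
side 378 143
```

View pics/c2.png

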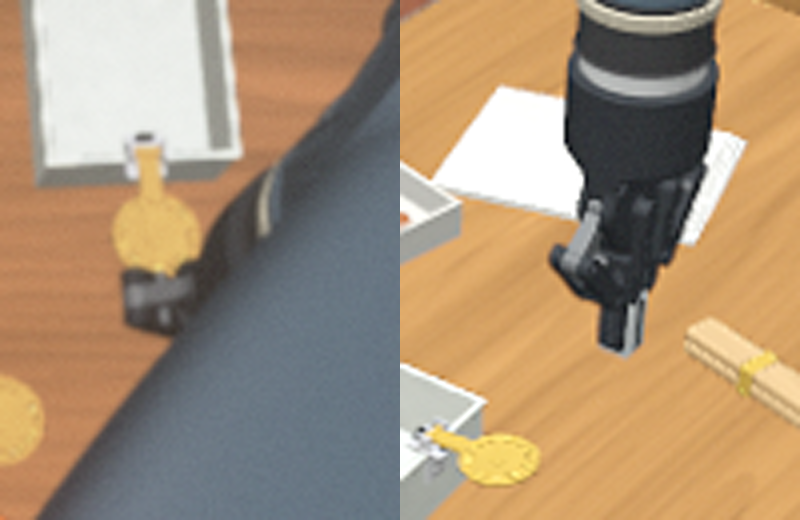

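Crop: closed, the fingers are a straight vertical block. The empty bin is confirmed, and its tally is nearly level. My plan is to touch the disc's free end with the closed fingertips, lift it by following its arc, then push it over. First I'll descend in front of it.

```bash
python3 -m crank '[[0,-0.2,-5,0,1],[0,-0.2,-10,0,1],[0,-0.2,-15,0,1],[2,-0.2,-15,0,1],[3.3,-0.2,-15,0,1],[3.3,-0.2,-15,0,1],[3.3,-0.2,-15,0,1]]'; python3 -m crank '[[0.3,0,0,0,1],[0.5,0,0,0,1],[0.5,0,0,0,1]]'
python3 - <<'E'
from h import *
im={}
for n in("top","side"):
    i=manip.read_camera(n)[:,:,::-1];cv2.imwrite(f"pics/{n}2.png",i)
    u,v=proj(n,[510,-217,65])[0].astype(int)
    im[n]=cv2.resize(i[v-50:v+50,u-50:u+50],(400,400),interpolation=2)
cv2.imwrite("pics/c3.png",np.hstack(list(im.values())))
E
```

```text
clock: 2.08
position: [474.3, -223.4, 57.1]
tcp_rot: [-0.021, 0.02, -0.706, 0.707]
contact_force: [-0.2, 0.5, 0.7]
finger_gap: -0.0
clock: 2.45
position: [478.5, -222.3, 55.4]
tcp_rot: [-0.021, 0.021, -0.707, 0.707]
contact_force: [-0.9, 0.3, 0.1]
finger_gap: 0.2
```

View pics/c3.png

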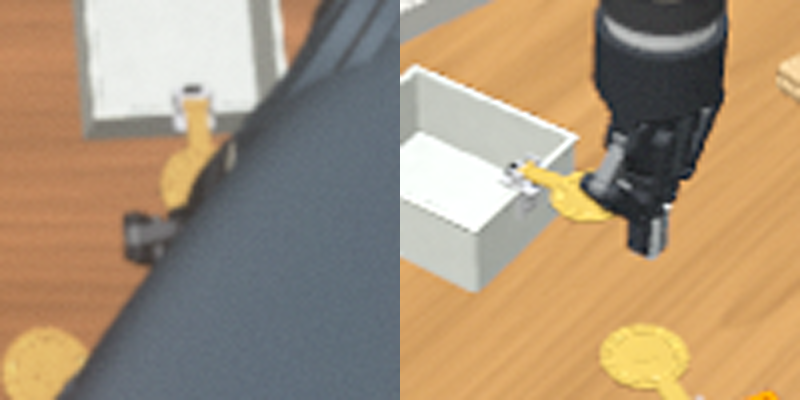

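No contact yet. The finger is in front of the free end, so I'll creep forward.

```bash
python3 -m crank '[[0.2,0.1,0,0,1],[0.3,0.2,0,0,1],[0.3,0.2,0,0,1]]';python3 -m crank '[[0.2,0,0,0,1],[0.2,0,0,0,1]]';python3 -m crank '[[0.2,0,0,0,1],[0.2,0,0,0,1]]'
```

```text
clock: 2.92
position: [481.4, -220.2, 55.3]
tcp_rot: [0.021, -0.021, 0.707, -0.707]
contact_force: [0.8, 0.1, 0.3]
finger_gap: -0.2
clock: 3.18
position: [483.0, -220.2, 55.1]
tcp_rot: [0.02, -0.021, 0.707, -0.707]
contact_force: [-1.6, -0.3, -0.1]
finger_gap: 0.3
clock: 3.42
position: [484.5, -220.2, 54.8]
tcp_rot: [0.02, -0.021, 0.707, -0.707]
contact_force: [-3.5, 0.1, -0.2]
finger_gap: -0.1
```

```bash
python3 -m crank '[[0,0,0.2,0,1],[0,0,0.4,0,1],[0.05,0,0.6,0,1],[0.1,0,0.8,0,1],[0.1,0,1,0,1]]'
python3 - <<'E'
from h import *
im={}
for n in("top","side"):
    i=manip.read_camera(n)[:,:,::-1];cv2.imwrite(f"pics/{n}3.png",i)
    u,v=proj(n,[530,-217,75])[0].astype(int)
    im[n]=cv2.resize(i[v-50:v+50,u-50:u+50],(400,400),interpolation=2)
cv2.imwrite("pics/c4.png",np.hstack(list(im.values())))
print(manip.sense()['contact_force'])
E
```

```text
clock: 4.05
position: [486.8, -220.3, 65.6]
tcp_rot: [-0.021, 0.02, -0.707, 0.707]
contact_force: [-2.5, -0.8, 0.2]
finger_gap: -0.0
[-1.9841145  -0.03403066  2.43564386]
```

View pics/c4.png

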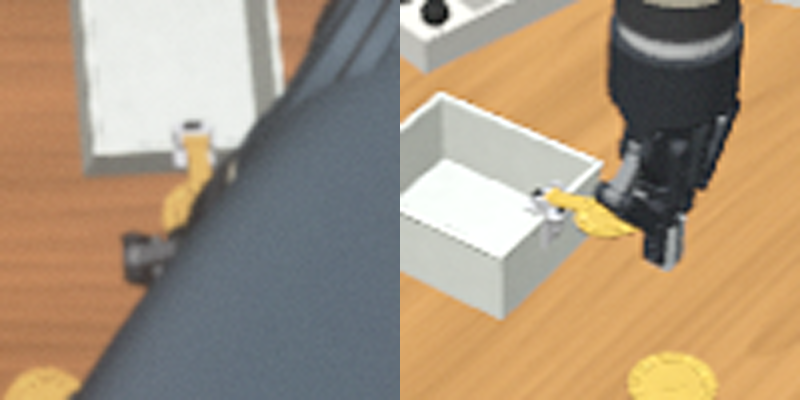

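```bash
cat > chk.py <<'E'
from h import *
import sys
k=sys.argv[1]
def chk(k):
    a=cv2.imread("pics/side0.png")[150:200,275:328]  # bin, left of clevis
    i=cv2.imread(f"pics/side{k}.png");r=cv2.matchTemplate(i[135:215,260:345],a,cv2.TM_CCOEFF_NORMED)
    _,m,_,l=cv2.minMaxLoc(r);x,y=l
    f=lambda p,q,s:.5*(p-s)/(p-2*q+s) if p-2*q+s else 0
    x+=f(r[y,x-1],r[y,x],r[y,x+1]);y+=f(r[y-1,x],r[y,x],r[y+1,x])
    h=cv2.cvtColor(i[110:200,255:380],cv2.COLOR_BGR2HSV);b=cv2.inRange(h,(18,110,130),(30,255,255))
    n,L,st,c=cv2.connectedComponentsWithStats(b);j=1+np.argmax(st[1:,4]);ys,xs=np.where(L==j)
    print(k,'bin shift px',round(x-15,2),round(y-15,2),round(m,3),'brass x',xs.min()+255,xs.max()+255,'y',ys.min()+110,ys.max()+110,'n',len(xs))
for k in sys.argv[1:]:chk(k)
E
python3 chk.py 0 2 3
python3 - <<'E'
from h import *
d=np.array([-.998,-.06,0])
for t in(0,.1,.2,.3,.5):
    P=np.array([569,-214.5,63])+75*(np.cos(t)*d+np.array([0,0,np.sin(t)]));print(t,proj("side",P))
print(proj("side",[[600,-210,55],[610,-210,55]]))
E
```

```text
0 [[355.64892409 182.23787301]]
0.1 [[355.64206967 179.86019282]]
0.2 [[355.37668505 177.3696666 ]]
0.3 [[354.85246804 174.79246304]]
0.5 [[353.04232119 169.49075291]]
[[320.04963428 169.3389677 ]
 [317.03694768 167.78304677]]Traceback (most recent call last):
  File "chk.py", line 13, in <module>
    for k in sys.argv[1:]:chk(k)
                          ~~~^^^
  File "chk.py", line 9, in chk
    x+=f(r[y,x-1],r[y,x],r[y,x+1]);y+=f(r[y-1,x],r[y,x],r[y+1,x])
                                        ~^^^^^^^
IndexError: only integers, slices (`:`), ellipsis (`...`), numpy.newaxis (`None`) and integer or boolean arrays are valid indices
```

```bash
sed -i 's/    x+=f(.*/    x,y=x+f(r[y,x-1],r[y,x],r[y,x+1]),y+f(r[y-1,x],r[y,x],r[y+1,x])/' chk.py; python3 chk.py 0 2 3
```

```text
0 bin shift px -0.01 0.01 1.0 brass x 330 358 y 170 184 n 256
2 bin shift px -0.01 0.01 0.999 brass x 330 353 y 170 184 n 152
3 bin shift px -0.65 -0.25 0.973 brass x 330 352 y 169 181 n 122
```

The bin moved about 2 mm and the disc's tip is rising, so the arc lift works. I'll continue.

```bash
python3 -m crank '[[0.05,0,0.3,0,1],[0.1,0,0.6,0,1],[0.2,0,0.95,0,1],[0.3,0,1.3,0,1],[0.45,0,1.6,0,1],[0.6,0,2,0,1]]'
python3 - <<'E'
from h import *
for n in("top","side"): cv2.imwrite(f"pics/{n}4.png",manip.read_camera(n)[:,:,::-1])
E
python3 chk.py 4
```

```text
clock: 4.9
position: [492.5, -220.3, 85.5]
tcp_rot: [0.021, -0.021, 0.707, -0.707]
contact_force: [-0.8, 0.6, 0.1]
finger_gap: -0.2
4 bin shift px -0.65 -0.25 0.973 brass x 330 351 y 167 176 n 111
```

```bash
python3 -m crank '[[0.25,0,0.4,0,1],[0.5,0,0.8,0,1],[0.8,0.05,1.2,0,1],[1.2,0.05,1.6,0,1],[1.6,0.1,2.1,0,1],[2.1,0.1,2.5,0,1],[2.7,0.15,3,0,1]]'
python3 - <<'E'
from h import *
im={}
for n in("top","side"):
    i=manip.read_camera(n)[:,:,::-1];cv2.imwrite(f"pics/{n}5.png",i)
    u,v=proj(n,[550,-217,95])[0].astype(int)
    im[n]=cv2.resize(i[v-50:v+50,u-50:u+50],(400,400),interpolation=2)
cv2.imwrite("pics/c5.png",np.hstack(list(im.values())))
E
python3 chk.py 5
```

```text
clock: 5.88
position: [520.3, -218.9, 115.6]
tcp_rot: [-0.021, 0.02, -0.707, 0.707]
contact_force: [0.0, -0.2, -0.3]
finger_gap: 0.1
5 bin shift px -0.65 -0.25 0.973 brass x 330 342 y 157 171 n 33
```

View pics/c5.png

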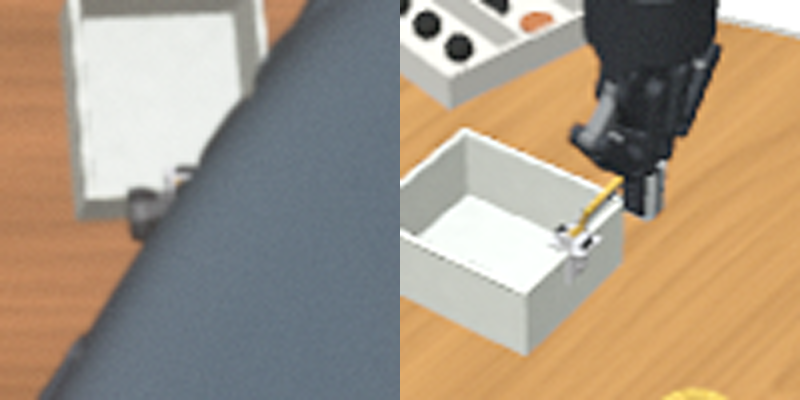

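Side view: the tally stands at about 1 rad, leaning on the finger, and the bin hasn't moved further. Next I'll push it over vertical and down towards the bin.

```bash
python3 -m crank '[[0.6,0,0,0,1],[1.2,0.1,0,0,1],[1.8,0.1,0,0,1],[2.4,0.1,0,0,1],[3,0.2,0,0,1],[3.6,0.2,0.1,0,1],[4.3,0.2,0.1,0,1],[5,0.3,0.1,0,1],[5.6,0.3,0,0,1]]';python3 -m crank '[[0.6,0,-0.1,0,1],[1.2,0.1,-0.3,0,1],[1.8,0.1,-0.5,0,1],[2.1,0.1,-0.9,0,1],[2.4,0.1,-1.3,0,1],[2.7,0.1,-1.7,0,1]]'
python3 - <<'E'
from h import *
im={}
for n in("top","side"):
    i=manip.read_camera(n)[:,:,::-1];cv2.imwrite(f"pics/{n}6.png",i)
    u,v=proj(n,[590,-215,75])[0].astype(int)
    im[n]=cv2.resize(i[v-50:v+50,u-50:u+50],(400,400),interpolation=2)
cv2.imwrite("pics/c6.png",np.hstack(list(im.values())))
E
python3 chk.py 6
```

```text
clock: 7.1
position: [575.8, -215.7, 115.2]
tcp_rot: [0.021, -0.021, 0.707, -0.707]
contact_force: [-1.6, -0.2, -0.3]
finger_gap: 0.1
clock: 7.85
position: [602.5, -214.7, 98.0]
tcp_rot: [0.02, -0.021, 0.707, -0.707]
contact_force: [-1.0, 1.0, 0.4]
finger_gap: 0.0
6 bin shift px -0.81 -0.04 0.776 brass x 307 332 y 150 171 n 157
```

View pics/c6.png

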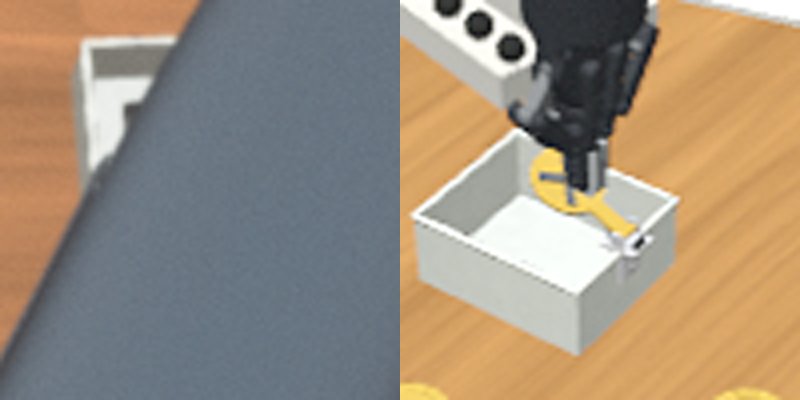

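The tally is past vertical with its cross showing, and needs another 0.4 rad or so. I'll press it down while watching the force.

```bash
python3 -m crank '[[0.2,0,-0.4,0,1],[0.4,0.1,-0.8,0,1],[0.5,0.1,-1.2,0,1],[0.5,0.1,-1.5,0,1],[0.5,0.1,-1.5,0,1]]';python3 -m crank '[[0,0,-0.1,0,1],[0,0,-0.2,0,1],[0,0,-0.2,0,1]]'
```

```text
clock: 8.57
position: [607.1, -213.6, 82.8]
tcp_rot: [0.02, -0.021, 0.707, -0.707]
contact_force: [-0.1, 0.1, 0.5]
finger_gap: 0.0
clock: 8.95
position: [607.4, -213.8, 81.3]
tcp_rot: [-0.021, 0.021, -0.707, 0.707]
contact_force: [-0.6, 0.5, 0.9]
finger_gap: 0.0
```

```bash
python3 -m crank '[[0,0,-0.1,0,1],[0,0,-0.1,0,1]]';python3 -m crank '[[0,0,-0.1,0,1],[0,0,-0.1,0,1]]'
```

```text
clock: 9.2
position: [607.4, -213.8, 80.3]
tcp_rot: [-0.021, 0.021, -0.707, 0.707]
contact_force: [0.2, -0.6, 0.9]
finger_gap: -0.3
clock: 9.45
position: [607.4, -213.8, 79.2]
tcp_rot: [0.02, -0.021, 0.707, -0.707]
contact_force: [0.2, 0.0, -0.7]
finger_gap: -0.1
```

```bash
python3 -m crank '[[0,0,-0.1,0,1],[0,0,-0.1,0,1]]';python3 -m crank '[[0,0,-0.05,0,1],[0,0,-0.05,0,1]]'
```

```text
clock: 9.7
position: [607.4, -213.8, 78.6]
tcp_rot: [-0.021, 0.02, -0.707, 0.707]
contact_force: [0.1, -0.4, 2.7]
finger_gap: 0.3
clock: 9.95
position: [607.4, -213.8, 78.5]
tcp_rot: [-0.021, 0.02, -0.707, 0.707]
contact_force: [-2.6, 0.6, 5.4]
finger_gap: -0.2
```

Force now rises while z stays put, so the tally is on its stop. I'll retreat straight up and back, then look.

```bash
python3 -m crank '[[0,0,2,0,1],[0,0,6,0,1],[0,0,11,0,1],[-5,-2,14,0,1],[-10,-6,14,0,1],[-15,-10,14,0,1],[-19,-14,14,0,1],[-23,-18,14,0,1],[-27,-22,14,0,1],[-27,-22,14,0,1]]'; python3 -m crank '[[-4,-4,0,0,1],[-8,-8,0,0,1],[-10,-10,0,0,1],[-10,-10,0,0,1]]'
python3 - <<'E'
from h import *
im={}
for n in("top","side"):
    i=manip.read_camera(n)[:,:,::-1];cv2.imwrite(f"pics/{n}7.png",i)
    u,v=proj(n,[610,-215,60])[0].astype(int)
    im[n]=cv2.resize(i[v-50:v+50,u-50:u+50],(400,400),interpolation=2)
    a=cv2.imread(f"pics/{n}0.png"); 
    for nm,X in(("rings",[650,0,55]),("beads",[600,190,55]),("jar",[600,330,40]),("loupe",[470,300,20]),("clamp",[464,-457,15])):
        u,v=proj(n,X)[0].astype(int); s=35
        if n=="top":print(nm,np.abs(a[v-s:v+s,u-s:u+s].astype(int)-i[v-s:v+s,u-s:u+s]).mean().round(2))
cv2.imwrite("pics/c7.png",np.hstack(list(im.values())))
# corners of bin rim
for k in(0,7):
    t=cv2.imread(f"pics/top{k}.png");h=cv2.cvtColor(t[125:195,365:440],cv2.COLOR_BGR2HSV);m=cv2.inRange(h,(0,0,130),(180,60,255))
    c=max(cv2.findContours(m,0,2)[0],key=cv2.contourArea);print(k,[c[:,0].min(0)+[365,125],c[:,0].max(0)+[365,125]])
# disc tip triangulation via brass mask
E
python3 chk.py 7
```

```text
clock: 11.2
position: [334.5, -436.4, 216.9]
tcp_rot: [-0.018, 0.019, -0.707, 0.707]
contact_force: [-0.2, 0.3, -0.2]
finger_gap: 0.3
clock: 11.7
position: [236.7, -534.5, 216.8]
tcp_rot: [0.02, -0.02, 0.707, -0.706]
contact_force: [0.1, -0.7, 0.0]
finger_gap: 0.4
rings 2.11
beads 2.16
jar 2.15
loupe 2.11
clamp 2.11
0 [array([374, 137]), array([429, 194])]
7 [array([374, 136]), array([429, 194])]
7 bin shift px -0.74 -0.16 0.866 brass x 305 332 y 158 171 n 164
```

View pics/c7.png

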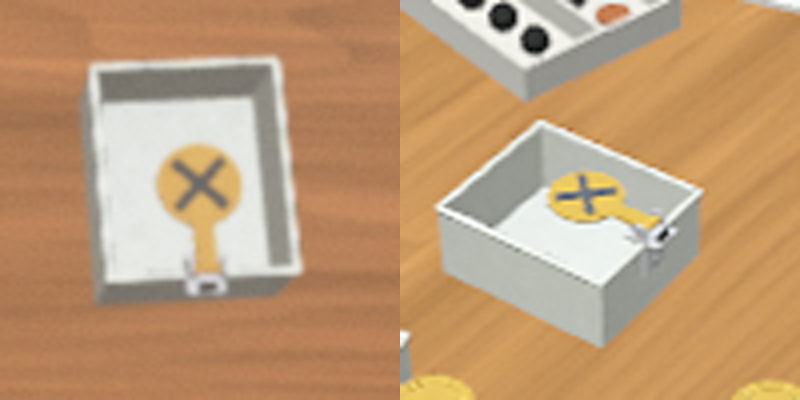

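View pics/top7.png

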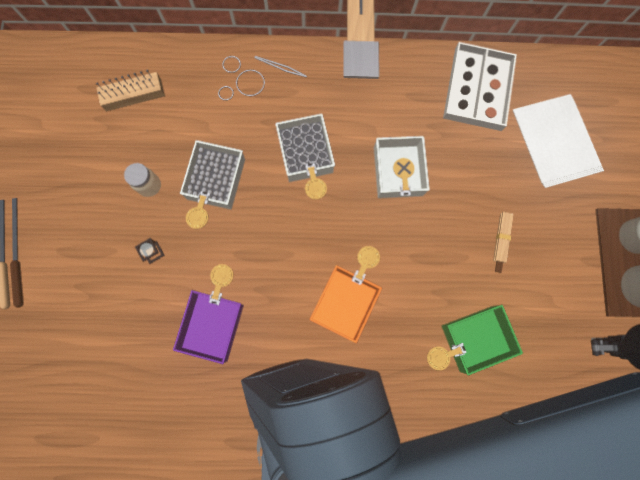

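The tally lies over the mouth with its cross showing, at top (403,168), and nothing else has moved. As a last check I'll triangulate the disc height, then hand in.

Run:
```python
from h import *
o=[proj(n,[610,-215,60])[0].astype(int)-50 for n in("top","side")]
X,r=tri(o[0]+np.array([199,185])/4,o[1]+np.array([586,195])/4-[100,0]);print(X,r)
if X[2]<69: manip.close_job();print("closed")
```

```text
[ 619.55491661 -212.12254462   61.95690454] [np.float64(0.39925139490222084), np.float64(0.3992513949019984)]
the job is handed in; nothing more can be done
closed
```

The empty bin's tally now lies flat over its mouth with the crossed face showing, and the job is handed in at about 12 s of the 42 s allowed. With the closed fingertips I lifted the disc's free end by friction along its arc, pushed it past vertical, and pressed it gently onto its end stop without gripping.

**Last checks:**
- **Tally at its stop:** the contact force rose to about 5 N with no further travel. The disc centre triangulated to z = 62 mm, against 63 mm when it lies level.
- **Empty bin:** it moved about 2 mm early in the push, against the 20 mm limit, and it looks level.
- **Everything else:** the stocked bins' tallies, jar, loupe and ring clamp show no change in the top view. The arm is parked clear of everything.

No final check failed. The only weak reading was the last side-view match of the empty bin (0.87). The tally now covers part of the bin in that view, but the top view put the rim within one pixel of where it started.

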